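Wedge the sprung keeper open and take the ring clamp out of the filing jig

TASK

The red sprung keeper holds the wooden ring clamp down in the filing jig. Push the brown wedge, thin nose first and with its flat flank along the steel fence, into the gap between fence and keeper until the keeper is fully open, and let go so that the wedge holds it. Then lift the ring clamp out and lay it flat on the middle of the brown bench block beside the jig, without dropping it, leaving the wedge in place and the glue bottle, tape roll and polish bar undisturbed.

Things in the scene. Friction and masses are not known exactly. Their poses are not given: they have to be found in the camera images.
- jig: Filing jig, fixed; aluminium base 6 mm thick, x -130..36, y +-74 mm (+-62 for x under -60). Origin on the table under the nest's middle; z up, -x roughly toward the robot. Steel fence on the base at x -55..-45, y +-60 mm, top 34 mm above the table. On its -x side the wedge's gap, open at the +y end, its floor the base's top (z 6 mm); then the red keeper. Spring bracket x -140..-110, 38 mm high.
- nest (a point): Where the clamp's underside centre rests: jig (0, 0, 14) mm. The clamp lies along jig y on two black saddles (|y| 38..56 mm, cheeks 24 mm high, 2 mm clear of its sides) between end stops 26 mm high. Between the saddles (|y| under 38 mm) its sides are free for fingers as far as the fence at x = -45 mm; base top is at z 6 mm.
- fence_mouth (a point): On the fence's keeper-side face at its +y end, at the height of the base plate's top: jig (-55, +60, 6) mm. The wedge enters here, moving along jig -y with its flat flank against the face x = -55 mm. Beware of the blue bench vice to the left: world x 0.49 to 0.58 m, y above 0.27 m, 70 mm high.
- keeper (a joint): Slide of the red sprung keeper, m: 0 shut, grows as it moves in jig -x, stop at 0.028. Its spring pushes it shut: 3 N at 0, 6.3 N at 0.022. A red bar, y +-60 mm, 12 mm thick, 8 to 42 mm above the table; its face toward the fence is at jig x = -67 mm when shut (12 mm gap). With the wedge's full thickness in the gap it reads 0.022, which is fully open for this job.
- keeper_lip (a point): Underside of the tip of the keeper's +y finger: jig (0, 47, 39) mm when shut; moves with the keeper. Two red fingers (y = +-47 mm, 14 mm wide, 39 to 46 mm above the table) reach from the bar over gap, fence and clamp. Shut, they overlap the clamp by 13 mm; at 0.020 or more they are clear of it.
- wedge: Loose brown wedge, yellow tail, 140 x 34 x 26 mm, about 150 g. Origin: centre of underside; x toward the nose (x = 70 mm, 8 mm thick), z up. Flank y = +17 mm is flat all along; the other is y = -17 mm from the tail (x = -70) to x = +10, then tapers to y = +9 at the nose. Grip across 34 mm near x = -45 mm. Fully in with its origin at jig y = 35 mm, tail out; fits under the keeper's fingers.
- clamp: Loose wooden ring clamp, 124 mm long along its y, 27 mm wide (x), 22 mm high, 60 g. Origin: centre of its underside, 14 mm above the table in the nest. Grip across the 27 mm at its middle.
- block: Loose brown hardwood bench block lying flat, 110 (x) x 127 (y) x 21 mm. Origin: centre of its underside; its top is 21 mm above the table. To its right and nearer the robot stands a drawer chest 156 mm high: world x 0.33 to 0.58 m, y below -0.19 m, an open drawer (94 mm high) to about y -0.15 m.
- glue: Standing white glue bottle with black cap, 37 mm diameter, 125 mm high; origin under its centre. Bystander.
- tape: Roll of masking tape lying flat, 104 x 102 x 25 mm; origin under its centre. Bystander.
- polish: Green polishing bar, 28 (x) x 78 (y) x 24 mm; origin under its centre. Bystander.

How it is judged:
By the outcome, as a careful person would: the job done as asked, in the order asked, and still so for the second after the job is handed in, with the robot touching nothing.
It also fails if it takes over 53 s, if anything falls off the work surface, if the arm or the gripper's body presses on something with over 40 N, if the wrist force passes 120 N, or if a joint passes its speed limit or range.

ROBOT

A 6-joint arm with a two-finger parallel gripper is mounted at the origin on a cart in front of the work surface, level with it; the furniture and walls round the work are solid. World frame = base frame: x ahead of the robot, y to its left, z up, the work surface at z = 0. Lengths are in m, angles in rad, forces in N, time in s.
With the tool pointing down it reaches from about 0.25 to 0.8 m from the base axis. Payload 8.5 kg.
Tool frame: the origin (TCP) lies between the finger pads; the fingertips stand ctrl.nose_length ahead of it and the grasp point (between the pads) lies 5 mm behind it (ctrl.nose_length is the distance from the TCP to the fingertips, in m); z points along the fingers, y is the line along which they close (so a half turn about z gives the same grasp; the last joint's range is limited). The gripper opens to 85 mm and grips with 20 to 120 N. Pads are 22 mm wide; open, the fingers measure 114 mm over their backs; the gripper's body (76 mm by 85 mm) begins 54 mm behind the grasp point. The pads swing forward as they close: fully open they stand 13 mm farther back than shut.
Start: joints at [-1.324, 0.238, -0.013, 1.319, 0, 1.571], TCP at [0.128, -0.509, 0.245] pointing down, gripper open.
Joint ranges: [-2.66, 2.66], [-1.03, 1.9], [-1.14, 1.46], [-1.82, 2.27], [-1.45, 1.34], [-3.14, 3.14]. Speed limits (rad/s): [2.22, 2.22, 2.79, 3.14, 3.14, 3.14].

INTERFACE

Orientations are given as a rotation vector (axis times angle).
In Python, from plant import telemetry, imaging, order, nets, ctrl gives the robot as it stands.
- The arm moves only by the tool arm_command, never from a script. Its argument "plan" is a list of rows, each a list of 3 entries, a list of its own where there are three numbers: the shift along the tool's x, y, z in mm, then the turn about the tool's z in rad, then the finger opening in mm, from 0 to 85.4. A call has 1 to 5 rows; each row is the pose to reach, as a shift and turn from the pose commanded when the call began, along the tool's axes at that moment; what a row does not reach only later rows make up. A row lasts 1/10 s, in which the tool goes at most 50 mm and 8.59 degrees, less where a joint would pass 70% of its speed; a pose out of reach is approached as far as the arm can. A call with a gripper value outside its range is refused whole. The fingers move at their own pace and stop on an object; "grip_force" is the grip in N (left out, the last holds). Time passes only in rows, so rows that repeat a pose let the fingers close. It gives the time, the measured TCP pose, the force, the opening and the grip force at its end, in the units of the state.
- telemetry.get_obs(): the state, without advancing time (a new reading comes with each control period).
- imaging.read_camera(name): name is "side" or "top" or "wrist"; returns (picture, depth): 420x560x3 uint8, blue, green, red; 420x560 float32, m along the optical axis (not along the pixel's ray), 0 where there is no reading.
- imaging.calibration(name): a dict with "fx", "fy", "cx", "cy" (pixels), "position" and "orientation" of the camera in the world. Camera axes: x right, y up, looking along -z (the intrinsics and any distortion apply to the point x, -y, -z); pixel columns grow to the right and rows downward; lengths in m; the calibration is good to about 2 mm. A picture is of the moment at which its call begins: read the wrist's pose just before it. calibration takes no time and is no camera call; for the wrist camera it gives the pose at the moment of the call.
- order.hand_in(): hands the job in; it is judged then, once.
Trained networks look in the newest picture that a camera, given by its name, has taken for a name from the list of things; names that differ only in an ending like _2 or _b are one class to them, and where a whole thing is asked for, a point or a joint stands for the part that bears it (a point fixed in the world has none). Each returns a list of dicts, best first, with "p" (0 to 1); they miss things now and then, are a little off and sometimes report something else, mostly with a low value. They report only what shows in the picture. A call takes as long as a camera call.
- nets.recognise(name, camera): "at" ([x, y, z] in m, in world coordinates, good to about 4 mm: the middle of the surface that is visible of it).
- nets.trace(name, camera): "mask" (420x560 bool, what is visible of it).
The state is a dict: "time": time; "joint_positions": joint angles; "qvel": joint speeds; "tau": joint torques, N m; "tool_pos": TCP position; "tool_rot": TCP orientation; "wrist_force": force on the tool from outside, world axes, zero at the start; "torque": the same for the moment, N m; "finger_gap": finger opening in m; "gripper_force": force on a finger pad.
Only numpy, scipy, OpenCV 4.12 (cv2) and the standard library are available. Lean on these libraries where they do the work, as an engineer would, in place of code of your own. Each camera call takes 0.05 s, during which the arm holds its last target. There are 200 camera calls.

## Working session

There is one attempt and no reset: what is moved stays moved. The work goes in short steps, Python scripts to look and compute and a tool call to move; the robot and the scene stay as the last step left them, time stands still between calls to the robot, and variables do not carry over. Pictures are saved under pics/ and viewed, at most 10 in all, crops included, and the job is handed in when it is done.

Besides the shell and the picture viewer there is one more tool, called as name(argument=value, ...), one argument or row to a line, values as JSON. arm_command: Moves the arm, as the interface text tells. Its arguments: {"type":"object","properties":{"plan":{"type":"array"},"grip_force":{"type":"number"}},"required":["plan"]}

```bash
ls; mkdir -p pics
cat > h.py <<'E'
import numpy as np, cv2
from scipy.spatial.transform import Rotation as R
from plant import telemetry, imaging, order, nets, ctrl
def pts(name,depth):
    c=imaging.calibration(name); return c
def cam(c):
    o=np.array(c["orientation"],float)
    return (o if o.shape==(3,3) else (R.from_rotvec(o) if o.size==3 else R.from_quat(o)).as_matrix()), np.array(c["position"])
def unproj(c,u,v,d):
    Rm,p=cam(c)
    q=np.stack([(u-c["cx"])/c["fx"]*d,-(v-c["cy"])/c["fy"]*d,-d],-1)
    return q@Rm.T+p
def proj(c,P):
    Rm,p=cam(c); q=(np.asarray(P)-p)@Rm
    return np.stack([c["cx"]+c["fx"]*q[...,0]/-q[...,2], c["cy"]-c["fy"]*q[...,1]/-q[...,2]],-1)
E
python3 - <<'E'
from h import *
o=telemetry.get_obs(); print(o); print(ctrl.nose_length)
for n in("side","top","wrist"):
    print(n,imaging.calibration(n))
for n in("side","top"):
    im,d=imaging.read_camera(n); cv2.imwrite(f"pics/{n}0.png",im); np.save(f"pics/{n}0.npy",d)
    for t in["jig","keeper","wedge","clamp","block","glue","tape","polish"]:
        print(n,t,[(np.round(r["at"],4),round(r["p"],2)) for r in nets.recognise(t,n)[:2]])
print(telemetry.get_obs()["time"])
E
```

```text
pics
{'time': 0.0, 'joint_positions': array([-1.32400582e+00,  2.38809027e-01, -1.42823124e-02,  1.31916520e+00,
        7.36986566e-06,  1.57080816e+00]), 'qvel': array([-0.0008064 , -0.00047165, -0.00046165,  0.00133965,  0.0003947 ,
       -0.00055943]), 'tau': array([ 5.30160451e-04, -5.38782656e+01,  3.46434939e+01,  1.86563021e-02,
       -4.48106584e-05, -6.57557976e-06]), 'tool_pos': array([ 0.12815975, -0.50871107,  0.24465185]), 'tool_rot': array([-3.11626872e+00, -3.86477684e-01,  2.70713292e-04]), 'wrist_force': array([ 0.21979035, -0.35653253,  0.30698355]), 'torque': array([-0.01614811, -0.04114988,  0.04985952]), 'gripper_force': 0.0, 'finger_gap': 0.0855191059586729}
0.014
side {'fx': 521.3639237389077, 'fy': 521.3639237389077, 'cx': 271.270304406062, 'cy': 208.70102625181545, 'position': array([0.51150319, 0.84601084, 0.62178593]), 'orientation': array([ 0.07494475, -1.40893927, -2.73853647])}
top {'fx': 433.7372138308382, 'fy': 433.7372138308382, 'cx': 278.67076011538245, 'cy': 205.58063056497699, 'position': array([0.47021776, 0.05186421, 1.03676251]), 'orientation
[... 522 characters left out ...]
 -0.0928,  0.022 ]), 0.55)]
side glue [(array([0.7254, 0.1512, 0.062 ]), 0.67)]
side tape [(array([ 0.7429, -0.041 ,  0.0271]), 0.86)]
side polish [(array([ 0.4184, -0.0977,  0.0213]), 0.73)]
top jig [(array([0.5136, 0.0585, 0.0082]), 0.82)]
top keeper [(array([0.5048, 0.0565, 0.0492]), 0.77), (array([0.5199, 0.0591, 0.0102]), 0.73)]
top wedge [(array([0.49  , 0.2132, 0.0255]), 0.92)]
top clamp [(array([0.5696, 0.0643, 0.0409]), 0.82)]
top block [(array([ 0.5901, -0.1099,  0.0228]), 0.65)]
top glue [(array([0.7194, 0.1365, 0.0791]), 0.62)]
top tape [(array([ 0.7523, -0.0541,  0.0285]), 0.93)]
top polish [(array([ 0.4157, -0.1096,  0.0253]), 0.95), (array([0.7198, 0.1354, 0.0811]), 0.47)]
0.9
```

View pics/top0.png

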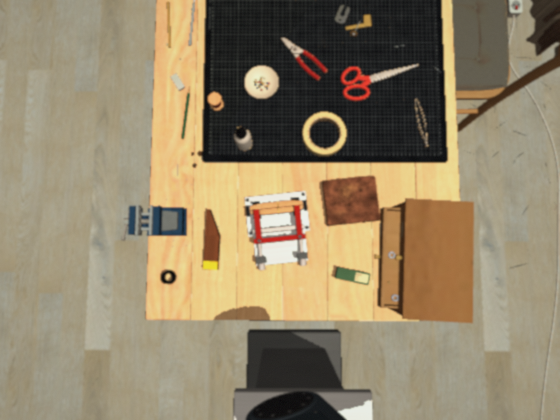

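View pics/side0.png

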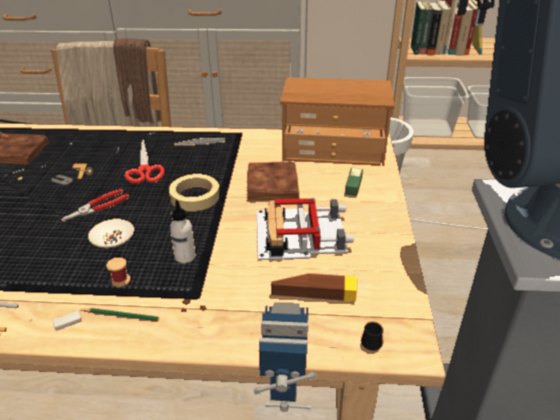

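The top view shows the wedge at about (212,240), nose toward +x and yellow tail toward the robot. The jig is at (278,230), the block at (350,200) and the polish bar at (352,275). The side view agrees. Next I fit poses.

Run:
```python
from h import *
for n in("side","top"):
    im,d=imaging.read_camera(n); c=imaging.calibration(n)
    for t in["jig","keeper","wedge","clamp","block"]:
        r=nets.trace(t,n)
        if not r: print(n,t,None); continue
        m=r[0]["mask"]&(d>0); v,u=np.nonzero(m); P=unproj(c,u,v,d[m])
        np.save(f"pics/{n}_{t}.npy",P)
        z=P[:,2]; 
        zt=np.percentile(z,90)
        Q=P[z>zt-.006] if t!="jig" else P[z<.02]
        rc=cv2.minAreaRect((Q[:,:2]*1000).astype(np.float32))
        print(n,t,round(r[0]["p"],2),len(P),"z",np.round(np.percentile(z,[5,25,50,75,95])*1000,1),"rect",np.round(rc[0],1),np.round(rc[1],1),round(rc[2],2))
    # grow crop
    x0,y0,x1,y1={"top":(190,170,390,290),"side":(230,150,370,310)}[n]
    cr=cv2.resize(im[y0:y1,x0:x1],None,fx=3.6,fy=3.6,interpolation=cv2.INTER_CUBIC); cv2.imwrite(f"pics/{n}1.png",cr)
o=telemetry.get_obs(); print(R.from_rotvec(o["tool_rot"]).as_matrix().round(3))
cw=imaging.calibration("wrist");Rm,p=cam(cw);T=R.from_rotvec(o["tool_rot"]).as_matrix()
print("cam in tool",T.T@(p-o["tool_pos"]),(T.T@Rm).round(3))
```

```text
side jig 0.56 4152 z [ 4.5  6.4  8.5 31.5 46.3] rect [524.9  51.9] [172.  160.5] 6.88
side keeper 0.77 1001 z [ 7.9 27.1 43.  46.  47.7] rect [532.8  60.4] [ 78.  119.4] 6.14
side wedge 0.61 1915 z [ 4.1 14.3 24.9 26.4 27.7] rect [499.5 212.3] [ 38.5 139. ] 87.58
side clamp 0.78 512 z [25.  35.1 36.3 37.1 38.2] rect [572.4  64.1] [ 28.3 122.6] 4.61
side block 0.75 1868 z [ 6.8 20.1 21.5 22.5 23.7] rect [588.4 -84.7] [106.5 194.6] 6.4
top jig 0.87 3494 z [ 3.7  6.1  8.1 33.5 46.7] rect [522.9  57.8] [172.7 146.7] 4.32
top keeper 0.92 716 z [24.2 41.3 44.5 46.6 48.9] rect [532.3  58.1] [ 77.  119.1] 6.79
top wedge 0.86 769 z [21.8 25.  26.3 27.5 29.2] rect [496.9 211.8] [ 35.  136.9] 87.15
top clamp 0.97 552 z [25.8 34.7 36.2 37.5 39.6] rect [571.8  61.4] [ 28.  121.7] 6.29
top block 0.69 2568 z [13.6 19.7 21.2 22.5 24.5] rect [ 590.7 -114.8] [111.7 126.1] 5.9
[[ 0.97   0.244 -0.   ]
 [ 0.244 -0.97   0.   ]
 [-0.    -0.    -1.   ]]
cam in tool [ 0.07702643 -0.00045    -0.12950528] [[ 0.001  0.953  0.303]
 [ 1.    -0.    -0.001]
 [-0.001  0.303 -0.953]]
```

View pics/top1.png

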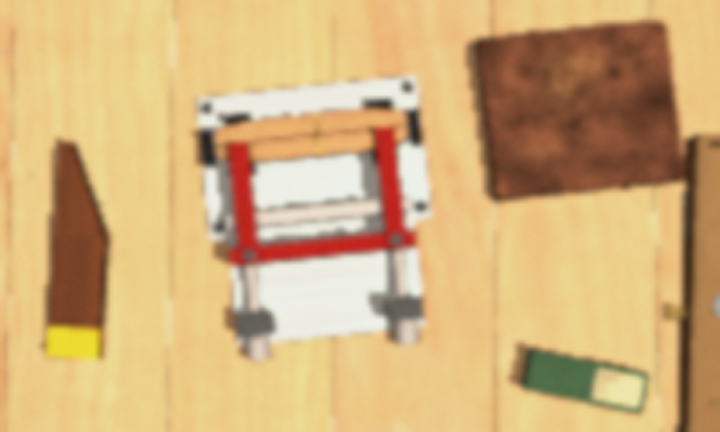

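The crop confirms a jig yaw of about +6°, a wedge heading of about -3° with its flat flank on +y, and a block yaw of about +6°. I start moving toward the wedge.

arm_command(
  plan=[
    [[98,-124,0],0.1,85],
    [[196,-248,0],0.2,85],
    [[294,-372,0],0.2,85],
    [[340,-430,0],0.2,85],
    [[340,-430,0],0.2,85],
  ],
)

```text
time: 2.0
tool_pos: [0.2309, -0.2793, 0.2454]
tool_rot: [3.14, 0.072, 0.001]
wrist_force: [1.2, -0.8, -0.0]
finger_gap: 0.0849
gripper_force: 0.0
```

```bash
cat >> h.py <<'E'
def st(tag=""):
    o=telemetry.get_obs(); T=R.from_rotvec(o["tool_rot"]).as_matrix()
    print(tag,"t",round(o["time"],2),"tcp",(o["tool_pos"]*1000).round(1),"head",round(np.degrees(np.arctan2(T[1,0],T[0,0])),2),"tilt",T[2].round(3),"gap",round(o["finger_gap"]*1000,1),"gf",round(o["gripper_force"],1),"F",o["wrist_force"].round(1),"j",o["joint_positions"].round(3))
    return o,T
def togo(xy_z,head=None):
    "print tool-frame shift [mm] and turn [rad] to world target (mm), heading deg"
    o,T=st(); d=np.array(xy_z)-o["tool_pos"]*1000
    h=np.degrees(np.arctan2(T[1,0],T[0,0])); t=0 if head is None else -np.radians((head-h+180)%360-180)
    print("  shift",(T.T@d).round(1),"turn",round(t,3))
E
python3 -c "
from h import *
togo((453,214,150),-2.8)"
```

```text
t 2.0 tcp [ 230.9 -279.3  245.4] head 2.63 tilt [ 0.001  0.    -1.   ] gap 84.9 gf 0.0 F [ 1.2 -0.8 -0. ] j [-0.88  -0.043 -0.335  1.279  0.     2.216]
  shift [ 244.5 -482.6   95.3] turn 0.095
```

arm_command(
  plan=[
    [[270,-457,20],-0.15,85],
    [[270,-457,20],-0.3,85],
    [[270,-457,20],-0.45,85],
    [[270,-457,20],-0.6,85],
    [[270,-457,20],-0.75,85],
  ],
)

```text
time: 2.5
tool_pos: [0.3481, -0.0582, 0.2363]
tool_rot: [2.891, 1.227, 0.002]
wrist_force: [1.7, -0.4, 0.0]
finger_gap: 0.0851
gripper_force: 0.0
```

```bash
python3 -c "
from h import *
togo((480,180,220),177.2)"
```

```text
t 2.5 tcp [348.1 -58.2 236.3] head 46.0 tilt [ 0.001  0.001 -1.   ] gap 85.1 gf 0.0 F [ 1.7 -0.4  0. ] j [-0.166 -0.056 -0.371  1.255 -0.     2.173]
  shift [263.  -70.6  16.4] turn -2.29
```

arm_command(
  plan=[
    [[263,-71,16],-0.15,85],
    [[263,-71,16],-0.3,85],
    [[263,-71,16],-0.45,85],
    [[263,-71,16],-0.6,85],
    [[263,-71,16],-0.75,85],
  ],
)

```text
time: 3.0
tool_pos: [0.4701, 0.1599, 0.2212]
tool_rot: [2.24, 2.202, 0.001]
wrist_force: [1.1, -1.2, 1.2]
finger_gap: 0.0848
gripper_force: 0.0
```

```bash
cat > w.py <<'E'
from h import *
import sys
# wrist look: save, masks -> top-surface rectangles
tag=sys.argv[1]
st("look")
c=imaging.calibration("wrist"); im,d=imaging.read_camera("wrist"); cv2.imwrite(f"pics/w{tag}.png",im); np.savez(f"pics/w{tag}.npz",d=d,**{k:np.array(v) for k,v in c.items()})
for t in sys.argv[2:]:
    r=nets.trace(t,"wrist")
    if not r: print(t,None); continue
    m=r[0]["mask"]&(d>0); v,u=np.nonzero(m); P=unproj(c,u,v,d[m]); np.save(f"pics/w{tag}_{t}.npy",P)
    z=P[:,2]; h,e=np.histogram(z,bins=np.arange(-.005,.16,.002)); k=h[1:].argmax()+1; zt=np.median(z[abs(z-(e[k]+.001))<.004])
    Q=P[abs(z-zt)<.004]; rc=cv2.minAreaRect((Q[:,:2]*1000).astype(np.float32))
    print(t,round(r[0]["p"],2),len(P),"ztop",round(zt*1000,1),"rect",np.round(rc[0],1),np.round(rc[1],1),round(rc[2],2),"px",u.min(),u.max(),v.min(),v.max())
E
python3 w.py 1 wedge clamp keeper jig
```

```text
look t 3.0 tcp [470.1 159.9 221.2] head 89.01 tilt [ 0.     0.001 -1.   ] gap 84.8 gf 0.0 F [ 1.1 -1.2  1.2] j [ 0.328  0.199 -0.128  1.244 -0.     1.916]
wedge 0.82 5211 ztop 26.9 rect [497.5 213.1] [ 34.1 139.2] 87.47 px 227 385 99 140
clamp 0.72 2100 ztop 37.0 rect [570.   71.6] [ 28.  107.5] 3.32 px 361 393 210 314
keeper 0.76 4176 ztop 46.4 rect [531.8  59. ] [ 78.6 118.8] 5.94 px 263 382 219 338
jig 0.84 16174 ztop 6.9 rect [524.2  62.1] [166.2 140.6] 6.18 px 233 405 192 340
```

View pics/w1.png

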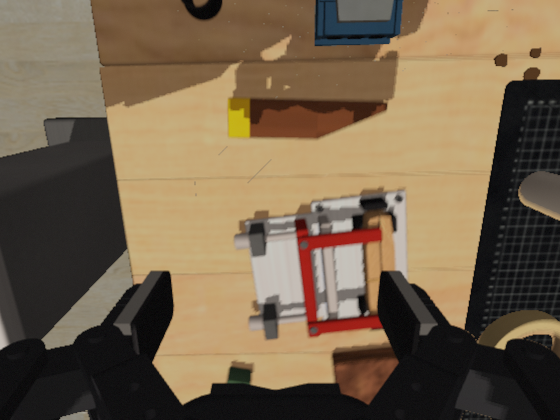

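The wrist view shows the wedge at px (307,119) with its nose to the right (+x), and the jig at (320,265) with the keeper shut. The fits agree. Now I go to the wedge grasp.

arm_command(
  plan=[
    [[55,-18,30],-0.15,85],
    [[55,-18,60],-0.3,85],
    [[55,-18,90],-0.45,85],
    [[55,-18,110],-0.6,85],
    [[55,-18,120],-0.75,85],
  ],
)

```text
time: 3.75
tool_pos: [0.4514, 0.2112, 0.1]
tool_rot: [-1.282, -2.867, 0.003]
wrist_force: [-0.1, -0.6, 0.5]
finger_gap: 0.0852
gripper_force: 0.0
```

arm_command(
  plan=[
    [[0,0,0],-0.15,85],
    [[0,0,0],-0.3,70],
    [[0,0,0],-0.45,60],
    [[0,0,0],-0.6,60],
    [[0,0,0],-0.78,60],
  ],
)

```text
time: 4.25
tool_pos: [0.4526, 0.2114, 0.1019]
tool_rot: [0.144, 3.138, 0.0]
wrist_force: [-0.1, -0.2, 1.1]
finger_gap: 0.0598
gripper_force: 0.0
```

```bash
python3 -c "
from h import *
togo((452.5,215.1,16),177.4)"; python3 w.py 2 wedge keeper clamp
```

```text
t 4.25 tcp [452.6 211.4 101.9] head 174.74 tilt [-0.001  0.    -1.   ] gap 59.8 gf 0.0 F [-0.1 -0.2  1.1] j [ 0.437  0.288 -0.333  0.949 -0.     0.529]
  shift [ 0.5  3.6 85.9] turn -0.046
look t 4.25 tcp [452.6 211.4 101.9] head 174.74 tilt [-0.001  0.    -1.   ] gap 59.8 gf 0.0 F [-0.1 -0.2  1.1] j [ 0.437  0.288 -0.333  0.949 -0.     0.529]
wedge 0.8 9174 ztop 27.0 rect [497.3 212.6] [ 34.5 140. ] 87.43 px 250 310 176 375
keeper 0.85 5852 ztop 42.8 rect [523.9  72.7] [81.8 78.5] 87.02 px 0 142 251 408
clamp 0.93 552 ztop 37.0 rect [571.7  79. ] [53.6 24.8] 84.11 px 61 140 390 419
```

arm_command(
  plan=[
    [[0,3,45],-0.046,60],
    [[0,3,80],-0.046,60],
    [[0,3,86],-0.046,60],
    [[0,3,86],-0.046,60],
    [[0,3,86],-0.046,30],
  ],
  grip_force=60,
)

```text
time: 4.95
tool_pos: [0.4539, 0.2162, 0.0166]
tool_rot: [0.079, 3.139, 0.001]
wrist_force: [-0.4, -0.4, 0.6]
finger_gap: 0.0467
gripper_force: 0.0
```

arm_command(
  plan=[
    [[0,0,0],0,20],
    [[0,0,0],0,20],
    [[0,0,0],0,20],
    [[0,0,0],0,20],
    [[0,0,0],0,20],
  ],
)

```text
time: 5.45
tool_pos: [0.4543, 0.2165, 0.0172]
tool_rot: [0.078, 3.138, 0.002]
wrist_force: [-0.1, -0.7, 6.2]
finger_gap: 0.033
gripper_force: 60.4
```

```bash
python3 -c "
from h import *
st()"; python3 w.py 3 wedge
```

```text
t 5.45 tcp [454.3 216.5  17.2] head 177.16 tilt [-0.003  0.002 -1.   ] gap 33.0 gf 60.4 F [-0.1 -0.7  6.2] j [ 0.445  0.388 -0.444  0.735 -0.     0.494]
look t 5.45 tcp [454.3 216.5  17.2] head 177.16 tilt [-0.003  0.002 -1.   ] gap 33.0 gf 60.4 F [-0.1 -0.7  6.2] j [ 0.445  0.388 -0.444  0.735 -0.     0.494]
wedge 0.6 14177 ztop 27.0 rect [461.5 216. ] [34.8 68.1] 86.66 px 228 321 219 388
```

arm_command(
  plan=[
    [[0,0,-30],0,20],
    [[0,0,-65],0,20],
    [[-8,6,-83],0.12,20],
    [[-16,14,-83],0.26,20],
    [[-23,22,-83],0.4,20],
  ],
)

```text
time: 6.05
tool_pos: [0.4783, 0.2375, 0.1006]
tool_rot: [0.708, 3.058, 0.004]
wrist_force: [-0.2, 0.3, -2.2]
finger_gap: 0.0329
gripper_force: 60.0
```

```bash
python3 -c "
from h import *
togo((478.1,237.1,100),96.2)"
```

```text
t 6.05 tcp [478.3 237.5 100.6] head 153.91 tilt [-0.002  0.003 -1.   ] gap 32.9 gf 60.0 F [-0.2  0.3 -2.2] j [ 0.461  0.34  -0.258  0.969  0.     0.916]
  shift [ 0.  -0.4  0.6] turn 1.007
```

arm_command(
  plan=[
    [[0,0,0],0.15,20],
    [[0,0,0],0.3,20],
    [[0,0,0],0.45,20],
    [[0,0,0],0.6,20],
    [[0,0,0],0.74,20],
  ],
)

```text
time: 6.55
tool_pos: [0.4774, 0.237, 0.0995]
tool_rot: [1.768, 2.596, 0.002]
wrist_force: [0.8, 0.1, -1.5]
finger_gap: 0.0329
gripper_force: 60.0
```

arm_command(
  plan=[
    [[0,0,0],0.13,20],
    [[0,0,0],0.26,20],
    [[0,0,0],0.26,20],
  ],
)

```text
time: 6.85
tool_pos: [0.4774, 0.237, 0.0994]
tool_rot: [2.084, 2.35, 0.002]
wrist_force: [0.2, -0.0, -1.1]
finger_gap: 0.0326
gripper_force: 60.0
```

```bash
python3 -c "
from h import *
togo((478.1,237.1,26),96.2)"; python3 w.py 4 wedge keeper clamp jig
python3 - <<'E'
from h import *
im,d=imaging.read_camera("top"); cv2.imwrite("pics/t4.png",im);c=imaging.calibration("top")
r=nets.trace("wedge","top")
if r:
    m=r[0]["mask"]&(d>0); v,u=np.nonzero(m);P=unproj(c,u,v,d[m]);z=P[:,2];print(np.percentile(z,[5,50,95]))
    Q=P[z>.09];print(cv2.minAreaRect((Q[:,:2]*1000).astype(np.float32)))
E
```

```text
t 6.85 tcp [477.4 237.   99.4] head 96.86 tilt [ 0.001  0.001 -1.   ] gap 32.6 gf 60.0 F [ 0.2 -0.  -1.1] j [ 0.461  0.341 -0.26   0.968  0.     1.912]
  shift [-0.1  0.6 73.4] turn 0.011
look t 6.85 tcp [477.4 237.   99.4] head 96.86 tilt [ 0.001  0.001 -1.   ] gap 32.6 gf 60.0 F [ 0.2 -0.  -1.1] j [ 0.461  0.341 -0.26   0.968  0.     1.912]
wedge 0.88 14025 ztop 109.1 rect [477.3 229.5] [34.7 68. ] 6.07 px 229 321 220 387
keeper None
clamp 0.65 376 ztop 36.9 rect [572.3 116.6] [ 8.9 19.3] 12.52 px 383 397 385 419
jig 0.83 759 ztop 7.0 rect [530.1 109.3] [ 44.8 157.4] 81.48 px 222 409 350 419
[0.10093787 0.10748419 0.11028154]
((484.5455627441406, 171.0954132080078), (33.6837043762207, 98.84776306152344), 6.9056878089904785)
```

View pics/w4.png

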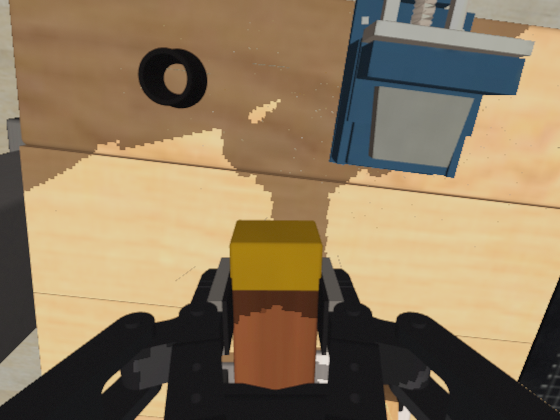

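The wrist view shows the wedge held straight in the fingers (tail at px 275,255), clear of the vice at (430,120). Before the fit, I refine the fence line from the stored depth.

Run:
```python
from h import *
a=np.radians(6.2); N=np.array([571.5,63.2]); A=np.array([[np.cos(a),np.sin(a)],[-np.sin(a),np.cos(a)]])
def go(tag,c,d):
    v,u=np.nonzero(d>0); P=unproj(c,u,v,d[d>0])*1000; J=(P[:,:2]-N)@A.T; z=P[:,2]
    def box(nm,x0,x1,y0,y1,z0,z1):
        m=(J[:,0]>x0)&(J[:,0]<x1)&(J[:,1]>y0)&(J[:,1]<y1)&(z>z0)&(z<z1); Q=J[m]
        if len(Q)<15: return
        # left/right edges per y slice
        out=[]
        for yy in np.arange(y0,y1,8):
            s=Q[(Q[:,1]>=yy)&(Q[:,1]<yy+8),0]
            if len(s)>6: out.append((yy+4,*np.percentile(s,[4,96])))
        out=np.array(out)
        if len(out)<3: return
        k=np.polyfit(out[:,0],out[:,1:].mean(1),1)
        print(tag,nm,len(Q),"x",out[:,1:].mean(0).round(1),"mid",out[:,1:].mean().round(1),"slope deg",np.degrees(k[0]).round(2),"y",np.percentile(Q[:,1],[1,99]).round(1),"z",np.median(z[m]).round(1))
    box("fence(-55..-45,+-60)",-62,-38,-70,70,30,37)
    box("bar(-79..-67,+-60)",-86,-60,-66,66,40,50)
    box("clamp(+-13.5,+-62)",-22,22,-70,70,33.5,39)
for t in("1","2"):
    f=np.load(f"pics/w{t}.npz"); c={k:f[k] for k in f.files if k!="d"}; go("w"+t,c,f["d"])
for n in("top","side"):
    go(n,imaging.calibration(n),np.load(f"pics/{n}0.npy"))
```

```text
w1 fence(-55..-45,+-60) 829 x [-54.9 -45.8] mid -50.3 slope deg 0.16 y [-44.1  59.7] z 34.7
w1 bar(-79..-67,+-60) 1545 x [-78.5 -65.6] mid -72.0 slope deg 0.01 y [-57.6  59.1] z 43.3
w1 clamp(+-13.5,+-62) 1653 x [-11.3   4.9] mid -3.2 slope deg 7.68 y [-41.1  60.7] z 37.0
w2 fence(-55..-45,+-60) 738 x [-55.4 -49.6] mid -52.5 slope deg -2.95 y [-38.4  49.9] z 34.6
w2 bar(-79..-67,+-60) 2398 x [-79.  -68.6] mid -73.8 slope deg 0.02 y [-20.4  59.2] z 43.1
w2 clamp(+-13.5,+-62) 538 x [-3.2  4.7] mid 0.8 slope deg 29.13 y [-8.6 40.6] z 37.0
top fence(-55..-45,+-60) 161 x [-53.6 -45.3] mid -49.5 slope deg 0.01 y [-59.3  56.8] z 34.2
top bar(-79..-67,+-60) 284 x [-77.5 -65.8] mid -71.7 slope deg -0.24 y [-58.7  56.6] z 43.3
top clamp(+-13.5,+-62) 428 x [-9.1 12. ] mid 1.5 slope deg -0.08 y [-61.8  57.9] z 36.4
side fence(-55..-45,+-60) 163 x [-53.  -44.7] mid -48.8 slope deg 0.19 y [-49.6  58.5] z 34.2
side bar(-79..-67,+-60) 279 x [-76.5 -65. ] mid -70.8 slope deg -0.27 y [-52.7  58.1] z 43.3
side clamp(+-13.5,+-62) 453 x [-7.4 12.7] mid 2.7 slope deg 0.09 y [-59.2  60.7] z 36.5
```

arm_command(
  plan=[
    [[0,0.6,30],0.011,20],
    [[0,0.6,55],0.011,20],
    [[0,0.6,70],0.011,20],
    [[0,0.6,75],0.011,20],
    [[0,0.6,75],0.011,20],
  ],
)

```text
time: 7.7
tool_pos: [0.4774, 0.2368, 0.0228]
tool_rot: [-2.094, -2.341, 0.002]
wrist_force: [0.4, -0.4, -0.4]
finger_gap: 0.033
gripper_force: 60.1
```

```bash
cat > j.py <<'E'
from h import *
a=np.radians(6.2); N=np.array([571.5,63.2]); A=np.array([[np.cos(a),np.sin(a)],[-np.sin(a),np.cos(a)]])
def jp():
    o,T=st(); print("  tcp in jig",(A@(o["tool_pos"][:2]*1000-N)).round(1),"z",round(o["tool_pos"][2]*1000,1))
E
python3 - <<'E'
from j import *
jp()
for n,(x0,y0,x1,y1) in {"top":(190,170,340,290),"side":(230,170,370,310)}.items():
    im,d=imaging.read_camera(n); cv2.imwrite(f"pics/{n}5.png",cv2.resize(im[y0:y1,x0:x1],None,fx=4,fy=4,interpolation=cv2.INTER_CUBIC))
    c=imaging.calibration(n); r=nets.trace("wedge",n)
    if r:
        m=r[0]["mask"]&(d>0); v,u=np.nonzero(m);P=unproj(c,u,v,d[m])*1000;J=(P[:,:2]-N)@A.T;Q=J[abs(P[:,2]-34)<4]
        print(n,r[0]["p"],len(Q),np.percentile(Q[:,1],[1,99]).round(1))
        for y in range(60,170,10):
            s=Q[abs(Q[:,1]-y)<5,0]
            if len(s)>5: print(y,np.percentile(s,[3,97]).round(1))
E
```

```text
t 7.7 tcp [477.4 236.8  22.8] head 96.38 tilt [-0.    -0.001 -1.   ] gap 33.0 gf 60.1 F [ 0.4 -0.4 -0.4] j [ 0.46   0.424 -0.361  0.787  0.     1.92 ]
  tcp in jig [-74.9 182.7] z 22.8
top 0.89 361 [ 72.3 160. ]
70 [-67.8 -61.2]
80 [-71.  -62.6]
90 [-75.5 -62.2]
100 [-79.6 -60.5]
110 [-83.1 -59.7]
120 [-88.5 -61.3]
130 [-91.4 -62.4]
140 [-91.3 -61.2]
150 [-89.9 -62.3]
160 [-91.6 -61.9]
```

View pics/top5.png

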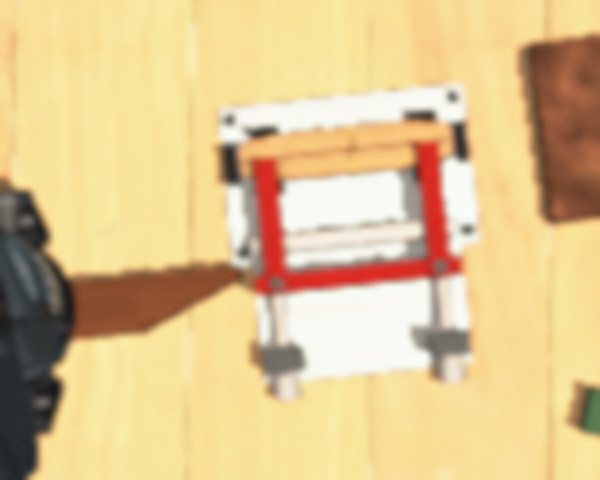

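The nose is at (245,270) in the crop, just outside the mouth and about 3–5 mm off the fence. I shift 2 mm toward the fence and enter carefully.

arm_command(
  plan=[
    [[0,2,-0.5],0,20],
    [[-6,2,-0.5],0,20],
    [[-12,2,-0.5],0,20],
    [[-18,2,-0.5],0,20],
    [[-20,2,-0.5],0,20],
  ],
)

```text
time: 8.4
tool_pos: [0.483, 0.2173, 0.0242]
tool_rot: [2.095, 2.341, 0.004]
wrist_force: [3.3, 4.8, -1.9]
finger_gap: 0.0332
gripper_force: 60.0
```

```bash
cat > k.py <<'E'
from j import *
import sys
jp()
n="top"; im,d=imaging.read_camera(n); c=imaging.calibration(n); x0,y0,x1,y1=190,170,340,290
cv2.imwrite(f"pics/{n}{sys.argv[1]}.png",cv2.resize(im[y0:y1,x0:x1],None,fx=4,fy=4,interpolation=cv2.INTER_CUBIC))
for nm in("wedge","keeper"):
    r=nets.trace(nm,n)
    if not r: print(nm,None); continue
    m=r[0]["mask"]&(d>0); v,u=np.nonzero(m);P=unproj(c,u,v,d[m])*1000;J=(P[:,:2]-N)@A.T
    Q=J[abs(P[:,2]-34)<4] if nm=="wedge" else J[(P[:,2]>41)&(abs(J[:,1])<35)]
    print(nm,len(Q),"x",np.percentile(Q[:,0],[2,98]).round(1),"y",np.percentile(Q[:,1],[1,99]).round(1))
E
python3 k.py 6
```

```text
t 8.4 tcp [483.  217.3  24.2] head 96.35 tilt [ 0.001  0.002 -1.   ] gap 33.2 gf 60.0 F [ 3.3  4.8 -1.9] j [ 4.220e-01  4.160e-01 -3.710e-01  7.820e-01  1.000e-03  1.882e+00]
  tcp in jig [-71.3 162.7] z 24.2
wedge 405 x [-87.2 -55.3] y [ 56.  139.4]
keeper 118 x [-79.6 -68.2] y [-33.4  33.8]
```

View pics/top6.png

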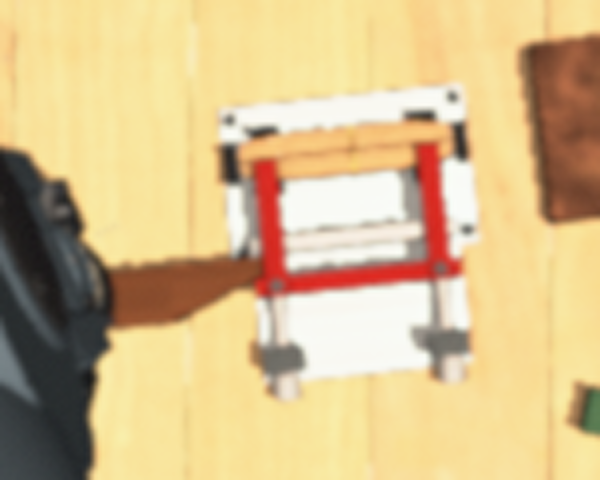

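arm_command(
  plan=[
    [[-7,0,0],0,20],
    [[-14,0,0],0,20],
    [[-21,0,0],0,20],
    [[-28,0,0],0,20],
    [[-35,0,0],0,20],
  ],
  grip_force=80,
)

```text
time: 9.05
tool_pos: [0.487, 0.1835, 0.0242]
tool_rot: [-2.094, -2.342, -0.005]
wrist_force: [5.0, 7.4, -1.0]
finger_gap: 0.0327
gripper_force: 82.6
```

```bash
python3 k.py 7
```

```text
t 9.05 tcp [487.  183.5  24.2] head 96.4 tilt [ 0.002  0.002 -1.   ] gap 32.7 gf 82.6 F [ 5.   7.4 -1. ] j [ 0.359  0.403 -0.394  0.771  0.002  1.818]
  tcp in jig [-71.  128.7] z 24.2
wedge 335 x [-86.9 -54.6] y [ 15.7 101. ]
keeper 101 x [-93.4 -82.2] y [-34.2  34.4]
```

arm_command(
  plan=[
    [[-10,0,0],0,20],
    [[-20,0,0],0,20],
    [[-30,0,0],0,20],
    [[-40,0,0],0,20],
    [[-50,0,0],0,20],
  ],
)

```text
time: 9.7
tool_pos: [0.4924, 0.1332, 0.0241]
tool_rot: [2.094, 2.342, 0.004]
wrist_force: [3.5, 3.9, -1.0]
finger_gap: 0.0325
gripper_force: 82.8
```

```bash
python3 k.py 8
```

```text
t 9.7 tcp [492.4 133.2  24.1] head 96.39 tilt [ 0.001  0.002 -1.   ] gap 32.5 gf 82.8 F [ 3.5  3.9 -1. ] j [ 2.640e-01  3.890e-01 -4.180e-01  7.610e-01  1.000e-03  1.723e+00]
  tcp in jig [-71.1  78.1] z 24.1
wedge 272 x [-85.5 -55.2] y [-33.4  31.1]
keeper 110 x [-100.1  -89. ] y [-33.8  28.3]
```

arm_command(
  plan=[
    [[-1,0,1],0,20],
    [[-1,0,1],0,55],
    [[-1,0,1],0,55],
    [[-1,0,1],0,55],
    [[-1,0,1],0,55],
  ],
)

```text
time: 10.35
tool_pos: [0.4909, 0.1317, 0.0226]
tool_rot: [-2.094, -2.341, 0.001]
wrist_force: [0.6, -0.7, -0.5]
finger_gap: 0.0551
gripper_force: 0.0
```

arm_command(
  plan=[
    [[0,0,-25],0,55],
    [[0,0,-60],0,55],
    [[0,0,-100],0,50],
    [[-20,30,-110],0,50],
    [[-40,60,-110],0,50],
  ],
)

```text
time: 10.85
tool_pos: [0.557, 0.099, 0.1357]
tool_rot: [2.091, 2.341, 0.006]
wrist_force: [1.0, 1.0, 0.1]
finger_gap: 0.0499
gripper_force: 0.0
```

```bash
python3 k.py 9; python3 w.py 9 clamp wedge keeper; python3 -c "
from j import *
p=N+A.T@np.array([0,0]); togo((p[0],p[1],120),96.2)"
```

```text
t 10.85 tcp [557.   99.  135.7] head 96.45 tilt [ 0.     0.004 -1.   ] gap 49.9 gf 0.0 F [1.  1.  0.1] j [ 0.176  0.361 -0.126  1.079  0.     1.634]
  tcp in jig [-10.5  37.1] z 135.7
wedge 65 x [120.6 212.9] y [-178.1  -86.8]
look t 11.0 tcp [556.7  97.9 132.6] head 96.26 tilt [ 0.  0. -1.] gap 50.0 gf 0.0 F [-1.2  0.3  0.1] j [ 0.174  0.365 -0.128  1.077  0.     1.636]
clamp 0.61 6010 ztop 36.9 rect [571.7  63. ] [ 29.8 123.6] 3.64 px 269 312 171 337
wedge 0.72 6844 ztop 33.0 rect [494.6 102.3] [ 34.7 110. ] 5.72 px 151 214 110 271
keeper 0.71 6811 ztop 46.2 rect [510.   59.4] [ 78.7 113.5] 6.19 px 76 260 172 336
 t 11.2 tcp [554.4  98.9 132.4] head 96.39 tilt [ 0.    -0.001 -1.   ] gap 49.9 gf 0.0 F [-1.1 -0.3 -0.2] j [ 0.177  0.363 -0.132  1.077  0.     1.636]
  shift [-37.4  13.1  12.4] turn 0.003Traceback (most recent call last):
  File "k.py", line 11, in <module>
    print(nm,len(Q),"x",np.percentile(Q[:,0],[2,98]).round(1),"y",np.percentile(Q[:,1],[1,99]).round(1))
                        ~~~~~~~~~~~~~^^^^^^^^^^^^^^^
    return _quantile_unchecked(
        a, q, axis, out, overwrite_input, method, keepdims, weights)
    return _ureduce(a,
                    func=_quantile_ureduce_func,
    ...<5 lines>...
                    overwrite_input=overwrite_input,
                    method=method)
    r = func(a, **kwargs)
    result = _quantile(arr,
                       quantiles=q,
    ...<2 lines>...
                       out=out,
                       weights=wgt)
    slices_having_nans = np.isnan(arr[-1, ...])
                                  ~~~^^^^^^^^^
IndexError: index -1 is out of bounds for axis 0 with size 0
```

View pics/w9.png

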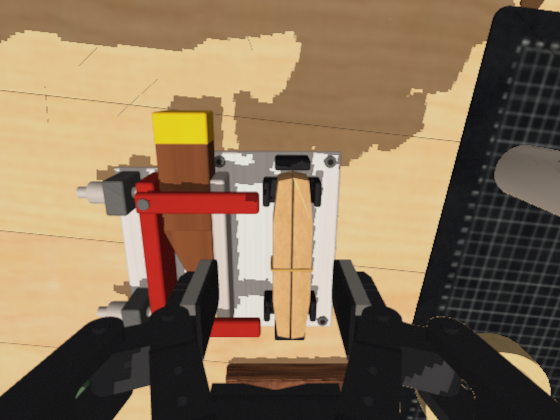

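The wedge is seated (tail at px 183,125). The keeper fingers end at px 259 and the clamp starts at 272, so the clamp is clear, and the keeper has moved 21.9 mm. Next I approach the clamp.

arm_command(
  plan=[
    [[-37,13.3,12],0.003,46],
    [[-37,13.3,40],0.003,46],
    [[-37,13.3,55],0.003,46],
    [[-37,13.3,55],0.003,46],
  ],
)

```text
time: 11.6
tool_pos: [0.5706, 0.0634, 0.0757]
tool_rot: [-2.096, -2.336, 0.005]
wrist_force: [-0.3, -0.2, 0.2]
finger_gap: 0.0462
gripper_force: 0.0
```

```bash
python3 -c "
from j import *
jp()
p=N+A.T@np.array([0,0]); togo((p[0],p[1],23),96.2)"; python3 w.py 10 clamp
```

```text
t 11.6 tcp [570.6  63.4  75.7] head 96.21 tilt [ 0.    -0.005 -1.   ] gap 46.2 gf 0.0 F [-0.3 -0.2  0.2] j [ 0.111  0.429 -0.187  0.96   0.     1.573]
  tcp in jig [-0.9  0.3] z 75.7
 t 11.6 tcp [570.6  63.4  75.7] head 96.21 tilt [ 0.    -0.005 -1.   ] gap 46.2 gf 0.0 F [-0.3 -0.2  0.2] j [ 0.111  0.429 -0.187  0.96   0.     1.573]
  shift [-0.4  1.2 52.7] turn 0.0
look t 11.6 tcp [570.6  63.4  75.7] head 96.21 tilt [ 0.    -0.005 -1.   ] gap 46.2 gf 0.0 F [-0.3 -0.2  0.2] j [ 0.111  0.429 -0.187  0.96   0.     1.573]
clamp 0.7 10359 ztop 36.9 rect [571.6  63.2] [ 29.5 123.3] 3.32 px 250 306 127 350
```

arm_command(
  plan=[
    [[0,1,25],0,46],
    [[0,1,45],0,46],
    [[0,1,52],0,46],
    [[0,1,52],0,46],
    [[0,1,52],0,20],
  ],
  grip_force=35,
)

```text
time: 12.2
tool_pos: [0.5745, 0.0638, 0.027]
tool_rot: [2.097, 2.338, 0.002]
wrist_force: [-0.3, -0.3, 0.7]
finger_gap: 0.0325
gripper_force: 0.0
```

arm_command(
  plan=[
    [[0,0,0],0,15],
    [[0,0,0],0,15],
    [[0,0,0],0,15],
    [[0,0,0],0,15],
  ],
)

```text
time: 12.6
tool_pos: [0.5748, 0.0637, 0.0272]
tool_rot: [2.097, 2.337, 0.003]
wrist_force: [-0.4, 0.4, 6.3]
finger_gap: 0.0265
gripper_force: 35.5
```

```bash
python3 -c "
from j import *
jp()"
```

```text
t 12.6 tcp [574.8  63.7  27.2] head 96.19 tilt [ 0.     0.002 -1.   ] gap 26.5 gf 35.5 F [-0.4  0.4  6.3] j [ 0.11   0.48  -0.246  0.843  0.     1.573]
  tcp in jig [3.3 0.1] z 27.2
```

arm_command(
  plan=[
    [[0,-1,-8],0,15],
    [[0,-1,-20],0,15],
    [[0,-1,-45],0,15],
    [[0,-1,-75],0,15],
    [[0,-1,-100],0,15],
  ],
)

```text
time: 13.1
tool_pos: [0.573, 0.0633, 0.1282]
tool_rot: [2.098, 2.337, 0.001]
wrist_force: [-0.2, 0.0, -1.0]
finger_gap: 0.0268
gripper_force: 34.6
```

arm_command(
  plan=[
    [[-25,0,0],0,15],
    [[-60,0,0],0,15],
    [[-90,0,0],0,15],
    [[-100,0,0],0,15],
    [[-100,0,0],0,15],
  ],
)

```text
time: 13.6
tool_pos: [0.5837, -0.0372, 0.1264]
tool_rot: [2.101, 2.335, 0.001]
wrist_force: [1.4, 0.0, -1.0]
finger_gap: 0.0262
gripper_force: 34.7
```

```bash
python3 w.py 11 clamp block wedge keeper
python3 - <<'E'
from j import *
for n in("top","side"):
    im,d=imaging.read_camera(n); c=imaging.calibration(n); cv2.imwrite(f"pics/{n}11.png",im)
    for t in("block","clamp","keeper"):
        r=nets.trace(t,n)
        if not r: print(n,t,None); continue
        m=r[0]["mask"]&(d>0); v,u=np.nonzero(m);P=unproj(c,u,v,d[m])*1000
        z=P[:,2]; Q=P[(z>17)&(z<25)] if t=="block" else P[z>np.percentile(z,90)-6]
        if len(Q)>10: print(n,t,round(r[0]["p"],2),len(Q),"z",np.median(Q[:,2]).round(1),cv2.minAreaRect(Q[:,:2].astype(np.float32)))
st()
E
```

```text
look t 13.6 tcp [583.7 -37.2 126.4] head 96.06 tilt [ 0.     0.001 -1.   ] gap 26.2 gf 34.7 F [ 1.4  0.  -1. ] j [-0.064  0.401 -0.089  1.081  0.     1.401]
clamp 0.7 16335 ztop 136.1 rect [581.9 -27.8] [ 27.1 103.6] 6.03 px 237 312 137 388
block 0.93 4565 ztop 21.8 rect [ 590.6 -113.4] [108.4 126.2] 5.6 px 199 349 220 372
wedge 0.78 4522 ztop 32.8 rect [501.5  49.8] [34.  64.9] 9.08 px 113 182 0 117
keeper 0.64 8165 ztop 46.0 rect [512.3  38.8] [78.3 83.3] 6.4 px 40 236 0 156
top block None
top clamp 0.69 146 z 135.0 ((566.9209594726562, 6.370962142944336), (46.48052215576172, 30.493350982666016), 16.2674617767334)
top keeper 0.62 484 z 45.6 ((509.6149597167969, 57.21570587158203), (76.2228775024414, 111.2878189086914), 6.134696960449219)
side block 0.64 1416 z 21.8 ((591.5806884765625, -115.56906127929688), (107.01178741455078, 131.68714904785156), 6.418138027191162)
side clamp 0.75 412 z 135.3 ((583.5270385742188, -36.469295501708984), (26.544330596923828, 122.17162322998047), 4.801759719848633)
side keeper 0.94 644 z 45.6 ((511.5037536621094, 56.15639114379883), (78.57777404785156, 117.86085510253906), 6.142011642456055)
 t 14.25 tcp [583.6 -35.9 125.7] head 96.2 tilt [ 0. -0. -1.] gap 26.2 gf 34.7 F [ 0.1 -0.1 -0.1] j [-0.061  0.401 -0.09   1.08   0.     1.401]
```

View pics/w11.png

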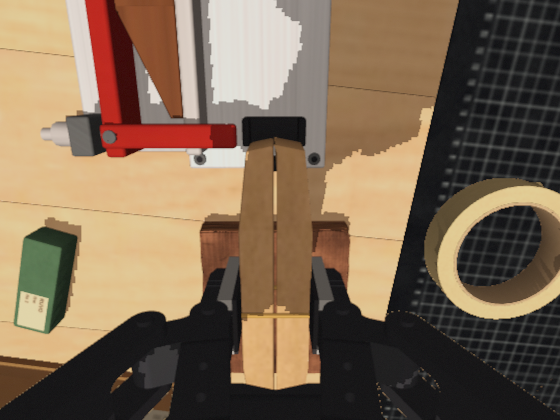

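The wrist view shows the clamp held level over the jig edge and block (block px 200–349, 220–372), with the wedge and keeper still in place. The gripper body will come close to the drawer, so I measure the drawer from stored depth.

Run:
```python
from h import *
for n in("top","side"):
    c=imaging.calibration(n); d=np.load(f"pics/{n}0.npy"); v,u=np.nonzero(d>0); P=unproj(c,u,v,d[d>0])*1000
    P=P[(P[:,1]<-120)&(P[:,1]>-260)&(P[:,2]>35)&(P[:,2]<175)&(P[:,0]>300)&(P[:,0]<650)]
    for x in range(330,610,25):
        s=P[abs(P[:,0]-x)<12.5]; 
        if len(s)>3:
            f=s[s[:,1]>-178]
            print(n,x,len(s),"ymax",np.percentile(s[:,1],98).round(0),"z of y>-178:",(np.percentile(f[:,2],[5,95]).round(0) if len(f)>3 else None))
```

```text
top 330 124 ymax -192.0 z of y>-178: None
top 355 710 ymax -162.0 z of y>-178: [63. 95.]
top 380 747 ymax -163.0 z of y>-178: [59. 97.]
top 405 686 ymax -165.0 z of y>-178: [63. 96.]
top 430 707 ymax -166.0 z of y>-178: [59. 96.]
top 455 732 ymax -160.0 z of y>-178: [61. 96.]
top 480 648 ymax -169.0 z of y>-178: [64. 96.]
top 505 650 ymax -170.0 z of y>-178: [61. 96.]
top 530 668 ymax -171.0 z of y>-178: [58. 96.]
top 555 637 ymax -172.0 z of y>-178: [64. 96.]
top 580 202 ymax -192.0 z of y>-178: None
side 330 55 ymax -192.0 z of y>-178: None
side 355 694 ymax -161.0 z of y>-178: [60. 94.]
side 380 694 ymax -162.0 z of y>-178: [59. 95.]
side 405 680 ymax -164.0 z of y>-178: [60. 94.]
side 430 674 ymax -165.0 z of y>-178: [59. 95.]
side 455 674 ymax -157.0 z of y>-178: [60. 95.]
side 480 659 ymax -167.0 z of y>-178: [59. 94.]
side 505 653 ymax -168.0 z of y>-178: [59. 94.]
side 530 628 ymax -169.0 z of y>-178: [60. 95.]
side 555 650 ymax -171.0 z of y>-178: [60. 95.]
side 580 264 ymax -175.0 z of y>-178: [58. 93.]
```

arm_command(
  plan=[
    [[-35,-1,0],0,15],
    [[-70,-1,15],0,15],
    [[-78,-1,45],0,15],
    [[-78,-1,70],0,15],
    [[-78,-1,80],0,15],
  ],
)

```text
time: 14.75
tool_pos: [0.5895, -0.114, 0.0434]
tool_rot: [-2.097, -2.335, 0.003]
wrist_force: [0.2, 0.1, -0.5]
finger_gap: 0.0261
gripper_force: 34.6
```

```bash
python3 -c "
from h import *
togo((591,-114,34.2),96.0)"; python3 w.py 12 clamp block
python3 - <<'E'
from h import *
n="side"; im,d=imaging.read_camera(n); c=imaging.calibration(n)
for t in("block","clamp"):
    r=nets.trace(t,n)
    if r:
        m=r[0]["mask"]&(d>0); v,u=np.nonzero(m);P=unproj(c,u,v,d[m])*1000;z=P[:,2];zt=np.percentile(z,85);Q=P[abs(z-zt)<5]
        print(t,np.median(Q[:,2]).round(1),cv2.minAreaRect(Q[:,:2].astype(np.float32)))
st()
E
```

```text
t 14.75 tcp [ 589.5 -114.    43.4] head 96.13 tilt [ 0.001 -0.003 -1.   ] gap 26.1 gf 34.6 F [ 0.2  0.1 -0.5] j [-0.191  0.498 -0.161  0.915  0.     1.273]
  shift [-0.2  1.5  9.2] turn 0.002
look t 14.75 tcp [ 589.5 -114.    43.4] head 96.13 tilt [ 0.001 -0.003 -1.   ] gap 26.1 gf 34.6 F [ 0.2  0.1 -0.5] j [-0.191  0.498 -0.161  0.915  0.     1.273]
clamp 0.8 15763 ztop 53.1 rect [ 587.7 -104.7] [ 27.1 104.1] 6.21 px 238 311 138 388
block 0.81 30060 ztop 21.8 rect [ 590.8 -114. ] [109.8 125.7] 6.6 px 153 405 126 372
block 21.8 ((591.7100219726562, -114.76811218261719), (107.05253601074219, 130.09645080566406), 6.637418270111084)
clamp 55.5 ((590.2543334960938, -114.3471450805664), (25.39703941345215, 123.6867904663086), 4.766476154327393)
 t 15.05 tcp [ 592.  -113.5   47.2] head 96.22 tilt [-0.001  0.002 -1.   ] gap 26.3 gf 34.6 F [ 0.7  0.2 -0.8] j [-0.189  0.494 -0.157  0.918  0.     1.273]
```

arm_command(
  plan=[
    [[0,-1,4],0,15],
    [[0,-1,8],0,15],
    [[0,-1,10],0,15],
    [[0,-1,10],0,15],
    [[0,-1,10],0,15],
  ],
)

```text
time: 15.55
tool_pos: [0.59, -0.1138, 0.0357]
tool_rot: [-2.098, -2.338, 0.0]
wrist_force: [-0.3, -0.5, -0.8]
finger_gap: 0.026
gripper_force: 34.7
```

arm_command(
  plan=[
    [[0,0,1],0,15],
    [[0,0,1],0,15],
    [[0,0,1],0,15],
  ],
)

```text
time: 15.85
tool_pos: [0.5901, -0.1138, 0.0353]
tool_rot: [2.098, 2.338, 0.0]
wrist_force: [-2.4, 0.1, 5.9]
finger_gap: 0.0264
gripper_force: 38.2
```

arm_command(
  plan=[
    [[0,0,0.5],0,27],
    [[0,0,0.5],0,30],
    [[0,0,0.5],0,36],
    [[0,0,0.5],0,45],
    [[0,0,0.5],0,45],
  ],
  grip_force=20,
)

```text
time: 16.35
tool_pos: [0.5899, -0.1138, 0.034]
tool_rot: [-2.098, -2.338, 0.0]
wrist_force: [-0.3, -0.3, -0.1]
finger_gap: 0.0449
gripper_force: 0.0
```

arm_command(
  plan=[
    [[0,0,-10],0,50],
    [[0,0,-40],0,50],
    [[0,0,-80],0,50],
    [[0,0,-120],0,50],
    [[30,0,-150],0,50],
  ],
)

```text
time: 16.85
tool_pos: [0.5876, -0.086, 0.1875]
tool_rot: [2.1, 2.333, 0.002]
wrist_force: [1.9, 0.9, 0.4]
finger_gap: 0.0501
gripper_force: 0.0
```

```bash
python3 w.py 13 clamp block wedge keeper polish
python3 - <<'E'
from h import *
for n in("top","side"):
    im,d=imaging.read_camera(n); cv2.imwrite(f"pics/{n}13.png",im); c=imaging.calibration(n)
    for t in("clamp","keeper","wedge","glue","tape","polish"):
        r=nets.recognise(t,n); print(n,t,[(np.round(q["at"],4),round(q["p"],2)) for q in r[:1]])
st()
E
```

```text
look t 16.85 tcp [587.6 -86.  187.5] head 96.01 tilt [-0.001  0.003 -1.   ] gap 50.1 gf 0.0 F [1.9 0.9 0.4] j [-1.450e-01  3.770e-01  3.700e-02  1.228e+00 -1.000e-03  1.321e+00]
clamp 0.89 4208 ztop 44.2 rect [ 589.5 -114.1] [ 29.  122.8] 3.65 px 256 291 149 293
block 0.64 13032 ztop 21.8 rect [ 590.8 -114.5] [109.2 126.7] 6.73 px 211 339 143 281
wedge 0.71 862 ztop 32.6 rect [509.3  32.2] [20.1 28.1] 6.07 px 169 198 0 44
keeper 0.89 4253 ztop 46.4 rect [514.3  20.4] [78.6 47.2] 5.73 px 77 243 0 76
polish 0.59 3758 ztop 24.6 rect [ 414.9 -114.3] [77.7 28.4] 78.48 px 50 104 150 242
top clamp [(array([ 0.5836, -0.072 ,  0.0454]), 0.78)]
top keeper [(array([0.4843, 0.0537, 0.0475]), 0.97)]
top wedge [(array([0.4996, 0.09  , 0.0303]), 0.86)]
top glue [(array([0.718 , 0.1367, 0.08  ]), 0.52)]
top tape [(array([ 0.7507, -0.0513,  0.026 ]), 0.95)]
top polish [(array([ 0.4206, -0.0837,  0.0256]), 0.66)]
side clamp [(array([ 0.5872, -0.095 ,  0.0438]), 0.79)]
side keeper [(array([0.4844, 0.0705, 0.0449]), 0.63)]
side wedge [(array([0.4962, 0.1284, 0.0319]), 0.76)]
side glue [(array([0.7266, 0.1498, 0.0642]), 0.81)]
side tape []
side polish [(array([ 0.4168, -0.0962,  0.0219]), 0.62)]
 t 17.85 tcp [586.8 -84.  184.2] head 96.19 tilt [ 0.  0. -1.] gap 49.9 gf 0.0 F [-0.1  0.1  0.3] j [-0.142  0.379  0.032  1.224  0.     1.321]
```

View pics/w13.png

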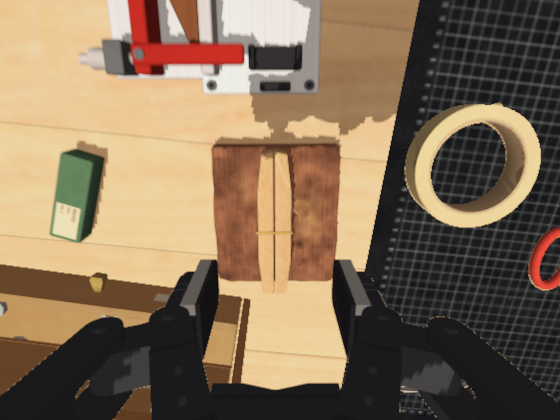

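The clamp lies flat and centred on the block (px 274,220). The wedge and keeper hold, the bystanders haven't moved, and the gripper is clear.

```bash
python3 -c "
from h import *
print(order.hand_in())"
```

```text
the job is handed in; nothing more can be done
None
```

The job is handed in at about 18 s of the 53 s. The wedge holds the keeper at about 22 mm open, the ring clamp lies flat within about 1.5 mm of the block's middle, and the glue, tape and polish look undisturbed in the last pictures.

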